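Stop the desktop lathe and raise its chuck guard

ROBOT

A 6-joint arm with a two-finger parallel gripper is mounted at the origin on the work surface. World frame = base frame: x ahead of the robot, y to its left, z up, the work surface at z = 0. Lengths are in m, angles in degrees, forces in N, time in s.
With the tool pointing down it reaches from about 0.4 to 0.825 m from the base axis. Payload 7 kg.
Tool frame: the origin (TCP) lies between the finger pads; the fingertips stand 19 mm ahead of it and the grasp point (between the pads) is the TCP; z points along the fingers, y is the line along which they close (so a half turn about z gives the same grasp; the last joint's range is limited). The gripper opens to 88 mm and grips with 3 to 60 N. Pads are 19 mm wide; open, the fingers measure 130 mm over their backs; the gripper's body (78 mm by 193 mm) begins 47 mm behind the grasp point.
Start: joints at [82.626, 20.546, 0.682, 0, -70.136, -16.507], TCP at [0.273, 0.617, 0.246] pointing down, gripper open.
Joint ranges: [-176.03, 176.03], [-82.01, 121.73], [-58.28, 71.71], [-173.87, 95.51], [-174.79, -0.11], [-173.66, 173.66]. Speed limits (degrees/s): [136.94, 136.94, 172.46, 180, 180, 180].

INTERFACE

Orientations are given as [roll, pitch, yaw] about the fixed x, y, z axes, in that order (R = Rz(yaw) Ry(pitch) Rx(roll)).
In Python, from plant import r gives the robot as it stands. The module is installed in compiled form; this text tells all that it offers.
- The arm moves only by the shell command python3 -m pendant 'ROWS' [OPENING] [FORCE]. ROWS is JSON, a list of rows, each a list of 6 numbers: the shift along the tool's x, y, z in mm, then the turn, a rotation vector about the tool's x, y, z in rad. In form: [[tx, ty, tz, wx, wy, wz], ...]. A call has 1 to 20 rows; each row is the pose to reach, as a shift and turn from the pose commanded when the call began, along the tool's axes at that moment; what a row does not reach only later rows make up. A row lasts 1/8 s, in which the tool goes at most 62.5 mm and 10.7 degrees, less where a joint would pass 70% of its speed; a pose out of reach is approached as far as the arm can. A call with a gripper value outside its range is refused whole. OPENING is the finger opening in mm, from 0 to 87.6, set as the call begins (- or left out, the last holds). The fingers move at their own pace and stop on an object; FORCE is the grip in N (left out, the last holds). Time passes only in rows, so rows that repeat a pose let the fingers close. It gives the time, the measured TCP pose, the force, the opening and the grip force at its end, in the units of the state.
- r.get_state(): the state, without advancing time (a new reading comes with each control period).
- r.capture(name): name is "side" or "top"; returns the picture (384x512x3 uint8, red, green, blue); there is no depth.
- r.camera_params(name): a dict with "mtx" (3x3 intrinsics, pixels), "distortion" ([k1, k2, p1, p2, k3] as OpenCV has them; the pictures are not rectified), "rvec" (rotation vector, rad) and "tvec" (3), from world to camera coordinates, as OpenCV has them. Camera axes: x right, y down, z forward; pixel columns grow to the right and rows downward; lengths in m; the calibration is good to about 2 mm. A picture is of the moment at which its call begins. camera_params takes no time and is no camera call.
- r.close_job(): hands the job in; it is judged then, once.
The state is a dict: "time_s": time; "joints": joint angles; "qd": joint speeds; "joint_torque": joint torques, N m; "tcp_pos": TCP position; "eef_rot": TCP orientation; "contact_force": force on the tool from outside, world axes, zero at the start; "moment": the same for the moment, N m; "gripper_width": finger opening in m; "gripper_force": force on a finger pad.
Only numpy, scipy, OpenCV 4.12 (cv2) and the standard library are available. Lean on these libraries where they do the work, as an engineer would, in place of code of your own. Each camera call takes 0.05 s, during which the arm holds its last target. There are 200 camera calls.

TASK

Press the lathe's mushroom stop button fully down and let it come back up; only then push the counterweighted chuck guard up by its front lip, past its balance point, so that it swings over and stays fully open by itself. Pick nothing up, and leave the chuck key, the turned pin and the oil bottle where they are. Finish with the hand clear of everything.

Things in the scene. Friction and masses are not known exactly. Their poses are not given: they have to be found in the camera images.
- lathe: Grey desktop lathe, fixed. Origin: centre of the underside of its blue tray, on the work surface; x level, away from the operator's side, y along the spindle to the headstock, z up. In mm: tray x -140..140, y -260..260, rim 24 high; headstock (box with chuck and button) x -70..65, y 100..230, top z 175; chuck axis x 0, z 140, 72 across, y 48..88; carriage x -96..65, y -113..-37, top z 172.
- guard_hinge (a point): Fixed point on the guard's hinge pin, at mid-width of the guard: in the lathe's frame x 55, y 45, z 195 mm. Axes as the lathe's; the guard turns about this y axis. In front of and below the lip there is free space down to the tray.
- guard_lip (a point): Lower front edge, mid-width, of the guard's lip: flat dark ledge 110 mm wide (along y), 6 thick, sticking out 32 mm towards the operator from the foot of the clear front panel. Guard down: the lip is level, this point is 156 mm operator-wards of the hinge axis and 48 mm below it (147 mm above the work surface). It circles the hinge at 163 mm; its axes turn with the guard.
- guard (a joint): Guard angle, rad: 0 = down over the chuck (start); grows as the lip rises and swings away from the operator; stop at 1.6 = fully open. The steel cylinder above the hinge (34 x 64 mm) is its counterweight. Balanced at about 0.89: below that it falls shut, beyond it falls open by itself, slowed by a damped hinge. It takes 0.9 to 1.6 N upwards at the lip to start it.
- stop_button_top (a point): Centre of the top face of the stop button, a red mushroom button 36 mm across standing on top of the headstock, 197 mm above the work surface; it is pressed straight down.
- stop_button (a joint): Travel of the stop button, m: 0 = up, 0.006 = fully down; a spring returns it and takes 5 N when fully down.
- chuck_key_mid (a point): Bystander: steel T-shaped chuck key lying on the work surface, 100 mm long with an 80 mm cross bar, 16 mm high; the point is its middle, 8 mm up.
- turned_pin_mid (a point): Bystander: stepped aluminium pin standing on the work surface, 34 mm across at the foot, 70 mm tall; the point is half-way up.
- oil_bottle_mid (a point): Bystander: small white oil bottle standing on the work surface, 42 mm across, 85 mm tall; the point is half-way up.

How it is judged (in metres and radians):
On the way, in this order (a step that is already met when the one before it is completed fails the run):
1. the stop button is fully down, the guard still down (value of joint stop_button above 0.0045 m and value of joint guard below 0.15 rad), for 0.04 s.
2. the stop button is back up, the guard still down (value of joint stop_button below 0.002 m and value of joint guard below 0.15 rad), for 0.04 s.
3. the guard is pushed up past its balance point and over (value of joint guard above 1.3 rad), for 0.2 s.
At the end, for the whole second after the job is handed in: The guard rests fully open by itself (joint above 1.5 rad, still), the stop button is up again (under 2 mm down), and the chuck key, turned pin and oil bottle are within 25 mm of where they started (value of joint guard above 1.5 rad and velocity of joint guard between -0.05 and 0.05 rad/s and value of joint stop_button below 0.002 m and distance of each of chuck_key_mid, turned_pin_mid, oil_bottle_mid from where it was at the start of the episode below 0.025 m); the robot touches nothing.
It fails at once if the chuck key was moved, lifted or knocked (distance of chuck_key_mid from where it was at the start of the episode above 0.025 m).
It fails at once if the turned pin was moved, lifted or knocked (distance of turned_pin_mid from where it was at the start of the episode above 0.025 m).
It fails at once if the oil bottle was moved, lifted or knocked (distance of oil_bottle_mid from where it was at the start of the episode above 0.025 m).
It also fails if it takes over 48 s, if anything falls off the work surface, if the arm or the gripper's body presses on something with over 40 N, if the wrist force passes 120 N, or if a joint passes its speed limit or range.

## Working session

There is one attempt and no reset: what is moved stays moved. The work goes in short steps, Python scripts to look and compute and a shell command to move; the robot and the scene stay as the last step left them, time stands still between calls to the robot, and variables do not carry over. Pictures are saved under pics/ and viewed, at most 13 in all, crops included, and the job is handed in when it is done.

```bash
mkdir -p pics
python3 - <<'E'
from plant import r
import cv2
for n in("side","top"):
    cv2.imwrite(f"pics/{n}0.png",r.capture(n)[:,:,::-1])
    p=r.camera_params(n);R=cv2.Rodrigues(p["rvec"])[0];print(n,(-R.T@p["tvec"].reshape(3)).round(3),R.round(2).tolist(),p["mtx"].round(0).tolist())
s=r.get_state();print(s)
E
```

```text
side [0.104 0.459 0.582] [[-0.73, -0.68, 0.01], [-0.39, 0.4, -0.83], [0.56, -0.62, -0.56]] [[410.0, 0.0, 256.0], [0.0, 410.0, 192.0], [0.0, 0.0, 1.0]]
top [ 0.406 -0.039  0.864] [[0.03, -1.0, 0.01], [-0.98, -0.03, -0.19], [0.19, -0.0, -0.98]] [[377.0, 0.0, 250.0], [0.0, 377.0, 186.0], [0.0, 0.0, 1.0]]
{'time_s': 0.1, 'joints': array([ 8.26253131e+01,  2.05871595e+01,  6.39584410e-01, -1.70413039e-02,
       -7.01359285e+01, -1.65071208e+01]), 'qd': array([-0.07906532, -0.04319045,  0.2218517 ,  0.1601478 , -0.12067021,
       -0.05647993]), 'joint_torque': array([-1.55193175e-03, -5.84165168e+01,  2.93751329e+01,  7.01565877e+00,
        1.01446323e-02, -4.79918594e-05]), 'tcp_pos': array([0.27313355, 0.6168291 , 0.24472474]), 'eef_rot': array([ 1.79915386e+02, -8.36778267e-03, -2.38876037e+01]), 'contact_force': array([0.16219064, 0.52221488, 0.02525559]), 'moment': array([0.00969657, 0.05332179, 0.04026911]), 'gripper_force': 0.0, 'gripper_width': 0.08760408731712305}
```

View pics/side0.png

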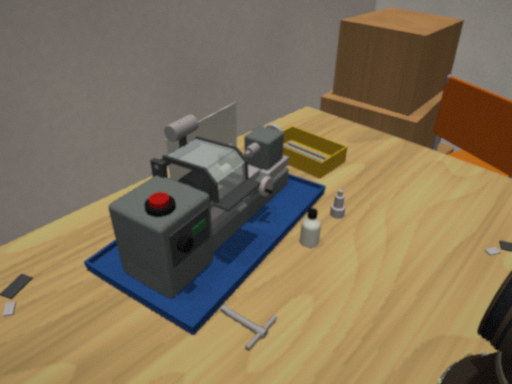

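View pics/top0.png

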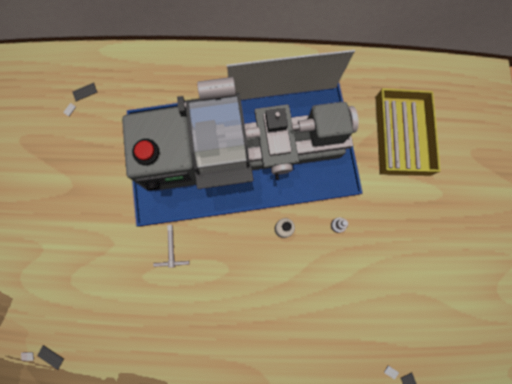

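The two pictures show the lathe beyond the bystanders with its headstock to the left. The button is at about (145,150) in top and (160,198) in side. The lip is near (223,178) in top. I'll fit the lathe pose from the tray corners and button, then enlarge crops to check it.

```bash
cat > h.py <<'E'
from plant import r
import cv2,numpy as np
from scipy.optimize import least_squares
def proj(n,P):
    p=r.camera_params(n);return cv2.projectPoints(np.array(P,float).reshape(-1,3),p["rvec"],p["tvec"],p["mtx"],p["distortion"])[0].reshape(-1,2)
def onz(n,uv,z):
    p=r.camera_params(n);R=cv2.Rodrigues(p["rvec"])[0];c=-R.T@p["tvec"].reshape(3)
    d=R.T@np.append(cv2.undistortPoints(np.array([[uv]],float),p["mtx"],p["distortion"])[0,0],1);return c+d*(z-c[2])/d[2]
def L2W(v,P):
    c,s=np.cos(v[2]),np.sin(v[2]);P=np.array(P,float).reshape(-1,3);return np.c_[v[0]+c*P[:,0]-s*P[:,1],v[1]+s*P[:,0]+c*P[:,1],P[:,2]]
E
python3 - <<'E'
from h import *
C=[("top",(138,224),(-.14,.26,.024)),("top",(360,193),(-.14,-.26,.024)),("side",(193,333),(-.14,.26,0.0)),("side",(326,184),(-.14,-.26,.024)),("side",(87,265),(.14,.26,.024))]
f=lambda v:np.concatenate([proj(n,L2W(v,P))[0]-uv for n,uv,P in C])
s=least_squares(f,[.65,0,.1],loss='soft_l1');v=s.x;print(v,f(v).reshape(-1,2).round(1).tolist())
for n,uv in(("top",(145,150)),("side",(160,197))):
    b=onz(n,uv,.197);print("btn",n,b)
    c,q=np.cos(v[2]),np.sin(v[2]);d=b[:2]-v[:2];print("  in lathe",c*d[0]+q*d[1],-q*d[0]+c*d[1])
P=[(-.101,y,.147) for y in(-.01,.045,.1)]+[(-.069,-.01,.153),(-.069,.1,.153)]+[(.055,.045,.195),(-.07,.1,.175),(-.07,.23,.175),(.065,.23,.175)]+[(a,b,.024) for a in(-.14,.14) for b in(-.26,.26)]
print(L2W(v,P).round(3).tolist())
for n,(x0,y0,w,h) in(("top",(110,60,266,180)),("side",(80,100,260,240))):
    im=r.capture(n)[:,:,::-1].copy();k=3 if n=="top" else 2.5
    g=cv2.resize(im[y0:y0+h,x0:x0+w],None,fx=k,fy=k,interpolation=cv2.INTER_CUBIC)
    for u in proj(n,L2W(v,P)):cv2.circle(g,tuple(int(t) for t in((u-[x0,y0]+.5)*k)),3,(0,255,255),1)
    cv2.imwrite(f"pics/{n}1.png",g)
E
```

```text
[ 0.65342286 -0.02631358  0.1683697 ] [[-0.5, 0.1], [4.2, -0.5], [0.5, 0.9], [0.3, 0.8], [-2.2, -5.9]]
btn top [0.59542295 0.15332407 0.197     ]
  in lathe -0.027076912708587995 0.18681679712499366
btn side [0.5961329 0.1544887 0.197    ]
  in lathe -0.026181833129596002 0.18784598561039031
[[0.556, -0.053, 0.147], [0.546, 0.001, 0.147], [0.537, 0.055, 0.147], [0.587, -0.048, 0.153], [0.569, 0.061, 0.153], [0.7, 0.027, 0.195], [0.568, 0.061, 0.175], [0.546, 0.189, 0.175], [0.679, 0.211, 0.175], [0.559, -0.306, 0.024], [0.472, 0.207, 0.024], [0.835, -0.259, 0.024], [0.748, 0.253, 0.024]]
```

View pics/top1.png

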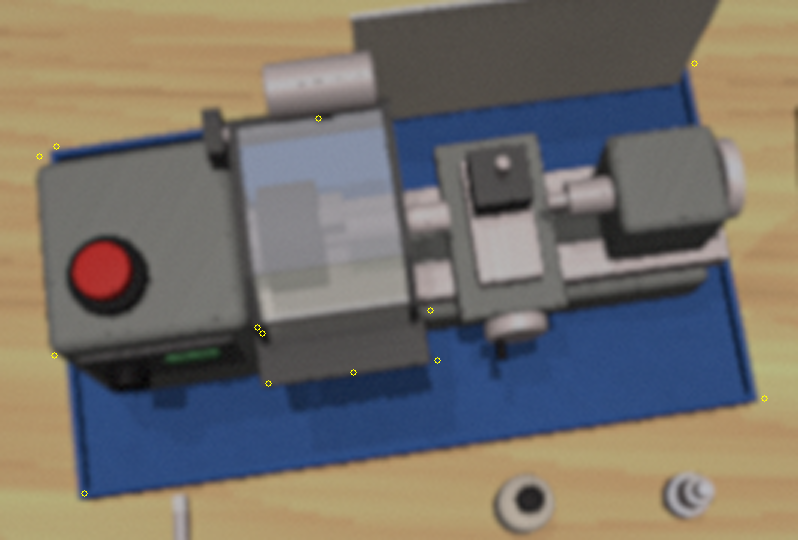

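View pics/side1.png

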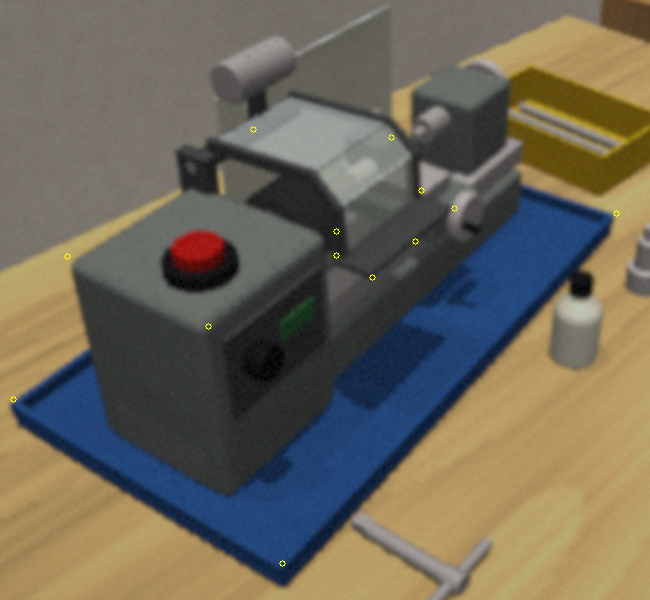

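The tray's right end was badly fitted, so the yaw is off. I'll refit with the clearer corners from the crops, including the headstock and lip.

Run:
```python
from h import *
T=[((83,497),(-.14,.26,.024)),((756,402),(-.14,-.26,.024)),((55,350),(-.07,.23,.175)),((248,345),(-.07,.1,.175)),((40,170),(.065,.23,.175)),((262,384),(-.101,.1,.147)),((427,361),(-.101,-.01,.147)),((52,155),(.14,.26,.024))]
S=[((283,585),(-.14,.26,0)),((12,405),(.14,.26,.024)),((612,215),(-.14,-.26,.024)),((372,270),(-.101,.1,.15)),((205,328),(-.07,.23,.175)),((75,268),(.065,.23,.175))]
C=[("top",np.array(u)/3-.33+[110,60],P) for u,P in T]+[("side",np.array(u)/2.5-.3+[80,100],P) for u,P in S]
f=lambda v:np.concatenate([proj(n,L2W(v,P))[0]-uv for n,uv,P in C])
s=least_squares(f,[.65,0,.1],loss='soft_l1');v=s.x;print(v,f(v).reshape(-1,2).round(1).tolist())
for n,uv in(("top",(143.5,149.5)),("side",(159,197.5))):
    b=onz(n,uv,.197);print("btn",n,b)
    c,q=np.cos(v[2]),np.sin(v[2]);d=b[:2]-v[:2];print("  in lathe",c*d[0]+q*d[1],-q*d[0]+c*d[1])
print("lip,hinge",L2W(v,[(-.101,y,.147) for y in(-.01,.045,.1)]+[(.055,.045,.195)]).round(4).tolist())
for n,uv,z in(("top",(286,228),.0425),("top",(340,225),.035),("top",(170,225),.008),("top",(171,264),.008)):print(onz(n,uv,z).round(3))
```

```text
[ 0.65152354 -0.02322     0.17225961] [[-0.9, -0.0], [1.4, -0.9], [-2.0, 3.2], [1.6, -4.9], [-1.9, -3.3], [0.7, 0.9], [2.0, 0.6], [-0.2, -2.0], [0.6, 2.0], [-0.5, -1.0], [1.4, -0.4], [-0.4, 2.4], [1.0, 0.6], [-4.0, -3.4]]
btn top [0.59631787 0.15623354 0.197     ]
  in lathe -0.023628677045828928 0.1862603658460469
btn side [0.59613676 0.15652302 0.197     ]
  in lathe -0.023757486362559206 0.18657660940753582
lip,hinge [[0.5537, -0.0504, 0.147], [0.5443, 0.0038, 0.147], [0.5349, 0.058, 0.147], [0.698, 0.0305, 0.195]]
[ 0.472 -0.125  0.042]
[ 0.482 -0.246  0.035]
[0.474 0.136 0.008]
[0.386 0.129 0.008]
```

```bash
python3 -m pendant '[[0,0,-15,0,0,0],[60,36,-15,0,0,-0.08],[110,66,-15,0,0,-0.14],[160,96,-15,0,0,-0.2],[210,126,-15,0,0,-0.26],[260,156,-15,0,0,-0.32],[310,186,-15,0,0,-0.38],[360,216,-15,0,0,-0.44],[410,246,-15,0,0,-0.5],[450,271,-15,0,0,-0.56],[482,290,-15,0,0,-0.59],[482,290,-15,0,0,-0.59],[482,290,-15,0,0,-0.59],[482,290,-15,0,0,-0.59]]' 0 20
python3 - <<'E'
from h import *
cv2.imwrite("pics/s2.png",r.capture("side")[:,:,::-1]);s=r.get_state();print(s["joints"],s["tcp_pos"],s["eef_rot"],s["contact_force"])
E
```

```text
time_s: 1.95
tcp_pos: [0.5963, 0.1577, 0.2611]
eef_rot: [-180.0, -0.0, 10.0]
contact_force: [-0.2, 0.4, -0.1]
gripper_width: 0.0006
gripper_force: 0.0
[ 3.29385740e+01  1.45645104e+01 -5.76077564e+00 -2.39241279e-03
 -6.96434643e+01  6.70538725e+01] [0.59626205 0.15778935 0.26098796] [-1.79985751e+02 -2.79023190e-02  9.99161139e+00] [ 0.03544688 -0.4273777  -0.79304137]
```

View pics/s2.png

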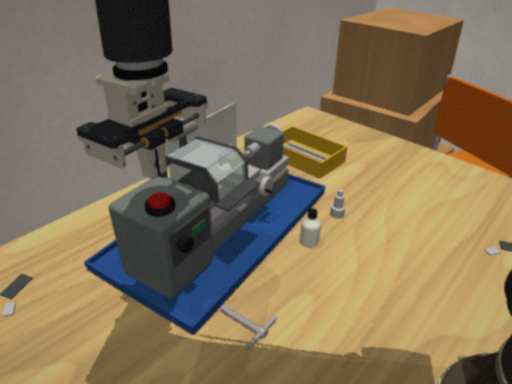

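The fingers are above and seemingly just behind the button, which is consistent with the tip being 45 mm over it. I'll descend to just past contact and read the force.

```bash
python3 - <<'E'
from h import *
print(proj("side",[(.596,.158,.242),(.596,.156,.197)]))
E
python3 -m pendant '[[0,0,25,0,0,0],[0,0,40,0,0,0],[0,0,45,0,0,0],[0,0,48,0,0,0],[0,0,49,0,0,0],[0,0,49,0,0,0]]'
```

```text
[[154.97946773 174.66810018]
 [159.30612877 197.40345322]]
time_s: 2.75
tcp_pos: [0.5967, 0.157, 0.2122]
eef_rot: [-180.0, -0.0, 9.9]
contact_force: [-2.6, 1.0, 3.2]
gripper_width: 0.0002
gripper_force: 1.9
```

```bash
python3 -m pendant '[[0,0,2,0,0,0],[0,0,3,0,0,0],[0,0,3,0,0,0]]'
```

```text
time_s: 3.12
tcp_pos: [0.597, 0.1571, 0.2102]
eef_rot: [-180.0, -0.1, 10.0]
contact_force: [-5.7, 2.0, 11.8]
gripper_width: 0.0003
gripper_force: 6.0
```

The button has reached its stop, with 12 N against a 5 N spring. I'll release it, move to in front of the lip and tilt the tool there.

```bash
python3 -m pendant '[[0,0,-10,0,0,0],[0,0,-40,0,0,0],[0,0,-70,0,0,0],[-30,35,-80,0,0,0],[-70,75,-80,0,0,0],[-110,120,-80,0,0,0],[-128,142,-80,0,0.15,0],[-128,142,-80,0,0.3,0],[-128,142,-80,0,0.45,0],[-128,142,-80,0,0.6,0],[-128,142,-80,0,0.75,0],[-128,142,-80,0,0.79,0],[-128,142,-80,0,0.79,0]]'
python3 - <<'E'
from h import *
s=r.get_state();print(s["joints"],s["tcp_pos"],s["eef_rot"],s["contact_force"])
cv2.imwrite("pics/s3.png",r.capture("side")[:,:,::-1])
E
```

```text
time_s: 4.75
tcp_pos: [0.5029, -0.0187, 0.3072]
eef_rot: [-178.6, -43.8, 9.8]
contact_force: [0.5, 0.0, -1.0]
gripper_width: 0.0005
gripper_force: 0.0
[ 21.16752582 -21.23594156 -58.23133648  34.07545761 -11.52808406
  48.24580475] [ 0.50293703 -0.01872532  0.30724288] [-178.59159554  -43.77688565    9.82143796] [ 0.46791929  0.02476855 -1.02392002]
```

View pics/s3.png

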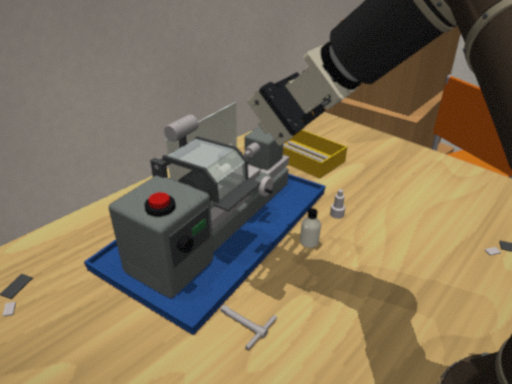

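The tool is tilted 44° and hangs in front of the lip, with its fingers near (285,135), but joint 3 is at its limit. I'll turn the tool toward the arm's plane, shift left to stay clear of the carriage handwheel, and descend.

```bash
python3 -m pendant '[[0,-10,0,0.06,0,-0.06],[-10,-30,10,0.12,0,-0.12],[-30,-35,30,0.12,0,-0.12],[-50,-35,50,0.12,0,-0.12],[-70,-35,70,0.12,0,-0.12],[-80,-35,80,0.12,0,-0.12],[-80,-35,80,0.12,0,-0.12]]'
python3 - <<'E'
from h import *
s=r.get_state();print(s["joints"],s["tcp_pos"],s["eef_rot"],s["contact_force"])
d=s["tcp_pos"][:2]-[.5443,.0038];print("rel edge lathe",d@[.985,.171],d@[-.171,.985])
E
```

```text
time_s: 5.68
tcp_pos: [0.4923, 0.0074, 0.2]
eef_rot: [-177.1, -43.2, 19.5]
contact_force: [0.9, 0.7, 0.1]
gripper_width: 0.0003
gripper_force: 0.0
[ 23.73369947 -11.68521265 -58.23831969   4.44115005  -0.21715436
  82.4837827 ] [0.49230568 0.00744659 0.19996698] [-177.12980076  -43.15378443   19.51668389] [0.92681965 0.66146751 0.05165855]
rel edge lathe -0.050590840302914206 0.012482920888964771
```

```bash
python3 -m pendant '[[0,0,0,0,-0.12,0],[-12,0,12,0,-0.24,0],[-30,0,32,0,-0.24,0],[-48,0,51,0,-0.24,0],[-62,0,66,0,-0.24,0],[-62,0,66,0,-0.24,0]]'
cat > st.py <<'E'
from h import *
s=r.get_state();print(s["joints"].round(2),s["tcp_pos"].round(4),s["eef_rot"].round(1),s["contact_force"].round(1))
R=cv2.Rodrigues(np.zeros(3))[0]
from scipy.spatial.transform import Rotation as Q
R=Q.from_euler("xyz",s["eef_rot"],degrees=True).as_matrix()
d=s["tcp_pos"]-[.5443,.0038,.147];X=np.array([.985,.171,0]);Y=np.array([-.171,.985,0])
print("TCP rel edge, lathe",(d@X).round(4),(d@Y).round(4),d[2].round(4))
print("tool comps of 10mm X,Y,Z:",*[(10*R.T@a).round(2).tolist() for a in(X,Y,np.array([0,0,1]))])
E
python3 st.py
```

```text
time_s: 6.42
tcp_pos: [0.4911, 0.0103, 0.1097]
eef_rot: [-177.6, -29.4, 20.3]
contact_force: [-0.3, 0.2, 0.2]
gripper_width: 0.0002
gripper_force: 0.0
[ 23.35   0.89 -51.21  -6.02  -8.45  93.31] [0.4911 0.0103 0.1097] [-177.6  -29.4   20.3] [-0.3  0.2  0.2]
TCP rel edge, lathe -0.0513 0.0155 -0.0373
tool comps of 10mm X,Y,Z: [8.56, 2.01, 4.75] [1.58, -9.79, 1.3] [4.91, -0.36, -8.7]
```

```bash
python3 -m pendant '[[20,4,7,0,0.04,0],[40,9,14,0,0.08,0],[44,9,15,0,0.08,0],[44,9,15,0,0.08,0]]'
python3 st.py
python3 - <<'E'
from h import *
g=r.capture("side")[100:300,120:340,::-1];cv2.imwrite("pics/s4.png",cv2.resize(g,None,fx=3,fy=3))
E
```

```text
time_s: 6.92
tcp_pos: [0.5375, 0.0183, 0.1199]
eef_rot: [-177.5, -34.2, 20.1]
contact_force: [-0.9, -0.5, -0.9]
gripper_width: 0.0006
gripper_force: 0.0
[ 20.06   3.93 -43.91 -17.5   -8.36 107.32] [0.5375 0.0183 0.1199] [-177.5  -34.2   20.1] [-0.9 -0.5 -0.9]
TCP rel edge, lathe -0.0042 0.0154 -0.0271
tool comps of 10mm X,Y,Z: [8.14, 2.01, 5.44] [1.47, -9.79, 1.43] [5.62, -0.36, -8.26]
```

View pics/s4.png

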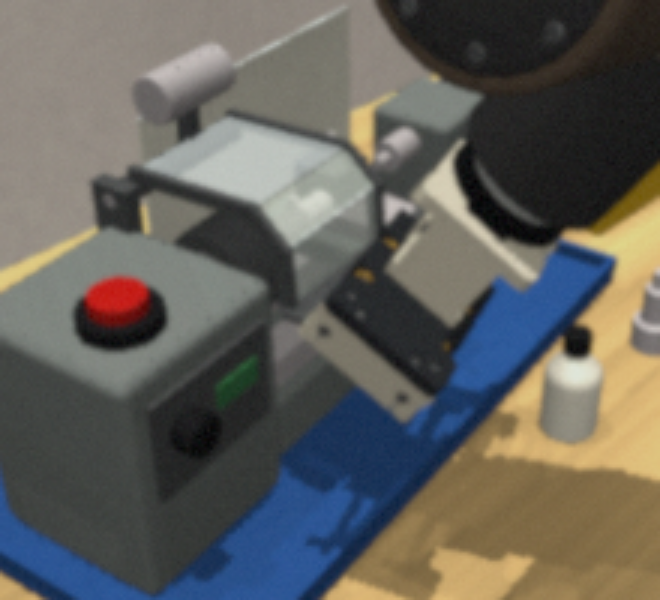

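The gripper body hides the lip and fingers, around (390,330) in the crop. The guard is still down and the button is up. I'll lift in a first stage and check the force.

```bash
python3 -m pendant '[[6,0,-8,0,0,0],[11,-1,-16,0,0,0],[17,-1,-25,0,0,0],[22,-2,-33,0,0,0],[28,-2,-41,0,0,0],[28,-2,-41,0,0,0]]'
python3 st.py
python3 - <<'E'
from h import *
a=r.capture("side")[80:300,120:340,::-1];b=r.capture("top")[50:270,100:370,::-1];cv2.imwrite("pics/s5.png",cv2.resize(np.hstack([a,b]),None,fx=1.6,fy=1.6))
E
```

```text
time_s: 7.72
tcp_pos: [0.5313, 0.0168, 0.1649]
eef_rot: [-177.3, -33.5, 19.9]
contact_force: [-14.8, -1.3, -3.4]
gripper_width: 0.0002
gripper_force: 6.9
[ 21.47  -1.72 -44.91  -7.77 -13.37  96.27] [0.5313 0.0168 0.1649] [-177.3  -33.5   19.9] [-14.8  -1.3  -3.4]
TCP rel edge, lathe -0.0106 0.015 0.0179
tool comps of 10mm X,Y,Z: [8.21, 2.0, 5.35] [1.46, -9.79, 1.42] [5.52, -0.39, -8.33]
```

View pics/s5.png

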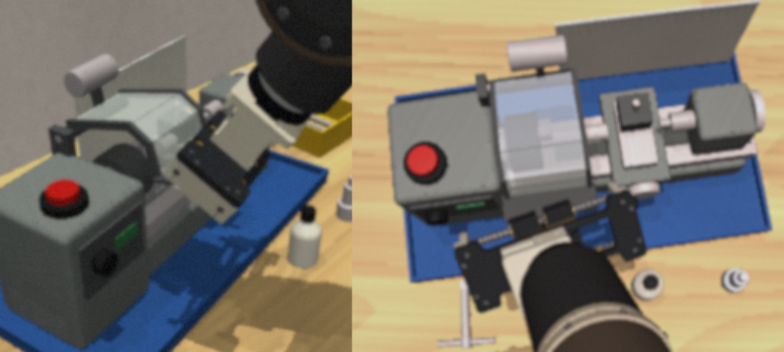

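The counterweight has moved back by about 5 px in both views, so the guard is rising, about 10° by the fit. The push is mostly horizontal, because the finger side is wedging against the lip. I'll follow the arc more closely.

```bash
python3 -m pendant '[[2,-2,-14,0,0,0],[9,-2,-25,0,0,0],[19,-2,-35,0,0,0],[28,-2,-45,0,0,0],[40,-2,-54,0,0,0],[52,-1,-63,0,0,0],[65,-1,-71,0,0,0],[65,-1,-71,0,0,0]]'
python3 st.py
python3 - <<'E'
from h import *
a=r.capture("side")[80:300,120:340,::-1];b=r.capture("top")[50:270,100:370,::-1];cv2.imwrite("pics/s6.png",cv2.resize(np.hstack([a,b]),None,fx=1.6,fy=1.6))
E
```

```text
time_s: 8.82
tcp_pos: [0.5529, 0.0218, 0.2663]
eef_rot: [-177.5, -34.4, 20.1]
contact_force: [0.4, -0.4, -1.0]
gripper_width: 0.0004
gripper_force: 0.0
[ 21.23  -7.72 -36.17  -4.01 -27.18  92.63] [0.5529 0.0218 0.2663] [-177.5  -34.4   20.1] [ 0.4 -0.4 -1. ]
TCP rel edge, lathe 0.0116 0.0163 0.1193
tool comps of 10mm X,Y,Z: [8.12, 2.02, 5.48] [1.47, -9.79, 1.43] [5.65, -0.36, -8.24]
```

View pics/s6.png

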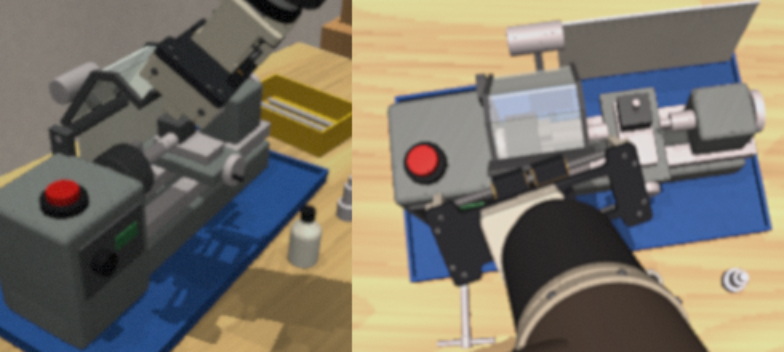

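The guard is up about 45° and balanced on the finger. I'll push it over and hold.

```bash
python3 -m pendant '[[9,0,-4,0,0,0],[17,1,-8,0,0,0],[34,3,-15,0,0,0],[48,5,-18,0,0,0],[63,7,-20,0,0,0],[79,9,-19,0,0,0],[79,9,-19,0,0,0],[79,9,-19,0,0,0],[79,9,-19,0,0,0],[79,9,-19,0,0,0]]'
python3 st.py
python3 - <<'E'
from h import *
a=r.capture("side")[80:300,120:340,::-1];b=r.capture("top")[50:270,100:370,::-1];cv2.imwrite("pics/s7.png",cv2.resize(np.hstack([a,b]),None,fx=1.6,fy=1.6))
E
```

```text
time_s: 10.18
tcp_pos: [0.606, 0.0309, 0.3238]
eef_rot: [-177.5, -34.2, 20.1]
contact_force: [0.2, -0.4, -0.1]
gripper_width: 0.0003
gripper_force: 0.0
[ 19.54  -4.61 -25.16  -4.85 -35.38  94.38] [0.606  0.0309 0.3238] [-177.5  -34.2   20.1] [ 0.2 -0.4 -0.1]
TCP rel edge, lathe 0.0654 0.0161 0.1768
tool comps of 10mm X,Y,Z: [8.14, 2.01, 5.45] [1.47, -9.79, 1.43] [5.62, -0.36, -8.26]
```

View pics/s7.png

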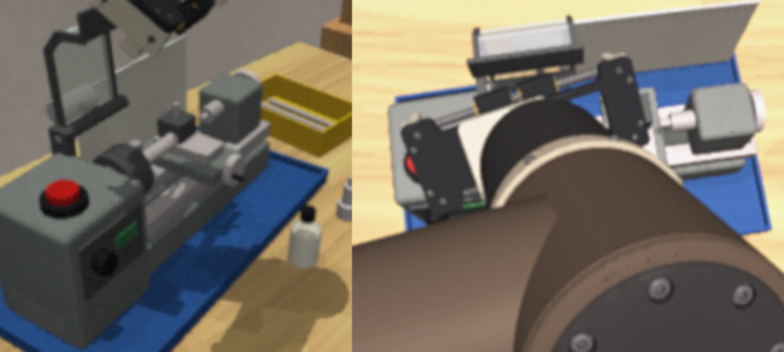

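The guard is standing fully open with no force on the finger. I'll retract along the tool and let it settle.

```bash
python3 -m pendant '[[-10,-4,-15,0,0,0],[-25,-9,-38,0,0,0],[-45,-15,-65,0,0,0],[-59,-21,-88,0,0,0],[-59,-21,-88,0,0,0],[-59,-21,-88,0,0,0],[-59,-21,-88,0,0,0],[-59,-21,-88,0,0,0],[-59,-21,-88,0,0,0],[-59,-21,-88,0,0,0],[-59,-21,-88,0,0,0],[-59,-21,-88,0,0,0],[-59,-21,-88,0,0,0],[-59,-21,-88,0,0,0],[-59,-21,-88,0,0,0],[-59,-21,-88,0,0,0]]'
python3 st.py
python3 - <<'E'
from h import *
a=r.capture("side")[60:350,60:360,::-1];b=r.capture("top")[50:340,100:370,::-1];cv2.imwrite("pics/s8.png",cv2.resize(np.hstack([a,b]),None,fx=1.4,fy=1.4))
E
```

```text
time_s: 12.28
tcp_pos: [0.5077, 0.0132, 0.3643]
eef_rot: [-177.5, -34.2, 20.1]
contact_force: [0.2, 0.2, 1.3]
gripper_width: 0.0009
gripper_force: 0.0
[ 23.04 -17.37 -30.84  -1.24 -42.27  88.45] [0.5077 0.0132 0.3643] [-177.5  -34.2   20.1] [0.2 0.2 1.3]
TCP rel edge, lathe -0.0344 0.0155 0.2173
tool comps of 10mm X,Y,Z: [8.14, 2.01, 5.45] [1.47, -9.79, 1.43] [5.62, -0.36, -8.26]
```

View pics/s8.png

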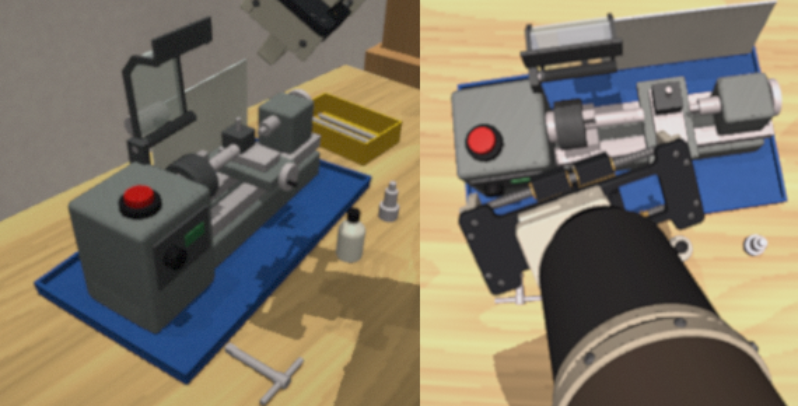

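The guard stands fully open by itself, with the lip at the top near (185,40). The button is up, the bystanders look unmoved, and the hand is clear.

```bash
python3 -m pendant '[[0,0,-10,0,0,0],[0,0,-10,0,0,0],[0,0,-10,0,0,0],[0,0,-10,0,0,0],[0,0,-10,0,0,0],[0,0,-10,0,0,0],[0,0,-10,0,0,0],[0,0,-10,0,0,0]]' && python3 -c "
from plant import r
print(r.close_job())"
```

```text
time_s: 13.38
tcp_pos: [0.5026, 0.0109, 0.3725]
eef_rot: [-177.5, -34.2, 20.1]
contact_force: [0.2, 0.6, 0.0]
gripper_width: 0.0002
gripper_force: 0.0
the job is handed in; nothing more can be done
None
```

I handed the job in at about 13.4 s of the 48 s, and the hand-in gave no verdict: the stop button was pressed to its stop and came back up, then the guard was pushed over and stood fully open by itself, the chuck key, pin and bottle looked unmoved in the last pictures, and the hand was clear.

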